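# Pack the sign fitters' kit and set out the work lamp

### The arm

A 7-joint arm with a two-finger parallel gripper is mounted at the origin on the work surface. World frame = base frame: x ahead of the robot, y to its left, z up, the work surface at z = 0. Lengths are in m, angles in rad, forces in N, time in s.
With the tool pointing down it reaches from about 0.425 to 0.95 m from the base axis. Payload 4.7 kg.
Tool frame: the origin (TCP) lies midway between the tips of the shut fingers; the grasp point (between the pads) lies 19 mm behind it; z points along the fingers, y is the line along which they close (so a half turn about z gives the same grasp; the last joint's range is limited). The gripper opens to 85 mm and grips with 20 to 120 N. Pads are 22 mm wide; open, the fingers measure 114 mm over their backs; the gripper's body (76 mm by 85 mm) begins 54 mm behind the grasp point. The pads swing forward as they close: fully open they stand 13 mm farther back than shut.
Start: joints at [1.135, 0.469, -0.049, 1.532, 0.024, 1.141, -0.082], TCP at [0.267, -0.62, 0.231] pointing down, gripper open.
Joint ranges: [-2.59, 2.59], [-0.33, 1.99], [-1.39, 1.29], [0.1, 2.45], [-1.04, 4.18], [0.21, 1.99], [-2.66, 2.66]. Speed limits (rad/s): [2.57, 2.57, 3.14, 3.14, 3.14, 3.14, 3.14].

### API

Orientations are given as a unit quaternion [w, x, y, z].
In Python, from rig import state, read_camera, job gives the robot as it stands.
- The arm moves only by the tool servo_tool, never from a script. Its argument "rows" is a list of rows, each a list of 5 numbers: the shift along the tool's x, y, z in mm, then the turn about the tool's z in degrees, then the closure, from -1 (fully open) to 1 (shut). A call has 1 to 20 rows; each row is the pose to reach, as a shift and turn from the pose commanded when the call began, along the tool's axes at that moment; what a row does not reach only later rows make up. A row lasts 1/12 s, in which the tool goes at most 41.7 mm and 7.16 degrees, less where a joint would pass 70% of its speed; a pose out of reach is approached as far as the arm can. A call with a gripper value outside its range is refused whole. The fingers move at their own pace and stop on an object; "force" is the grip in N (left out, the last holds). Time passes only in rows, so rows that repeat a pose let the fingers close. It gives the time, the measured TCP pose, the force, the opening and the grip force at its end, in the units of the state.
- state(): the state, without advancing time (a new reading comes with each control period).
- read_camera(name): name is "side" or "top" or "wrist"; returns a dict with "frame" (480x640x3 uint8, red, green, blue), "intrinsics" (3x3 intrinsics, pixels), "distortion" ([k1, k2, p1, p2, k3] as OpenCV has them; the pictures are not rectified), "cam_to_world" (4x4, takes a point from camera to world coordinates). Camera axes: x right, y down, z forward; pixel columns grow to the right and rows downward; lengths in m; the calibration is good to about 2 mm. A picture is of the moment at which its call begins. There is no depth.
- job.finish_job(): hands the job in; it is judged then, once.
The state is a dict: "t": time; "joints": joint angles; "joint_vel": joint speeds; "joint_torque": joint torques, N m; "eef_pos": TCP position; "eef_rot": TCP orientation; "wrist_force": force on the tool from outside, world axes, zero at the start; "wrist_torque": the same for the moment, N m; "opening": opening from 0.0 (shut) to 1.0 (fully open); "grip_force": force on a finger pad.
Only numpy, scipy, OpenCV 4.12 (cv2) and the standard library are available. Lean on these libraries where they do the work, as an engineer would, in place of code of your own. Each camera call takes 0.05 s, during which the arm holds its last target. There are 200 camera calls.

### The job

Get the sign fitters' kit ready to go: put all the box-shaped LED drivers into the larger compartment of the case and all the round steel stand-offs into the smaller one, then lower the lid gently, without letting it slam, until it is fully shut. Also lift the work lamp off its charging dock by its handle and stand it on the round rubber mat with its whole base on the mat, never tipping it over. Leave the mug, the tape roll and the screwdriver where they are.

Things in the scene. Friction and masses are not known exactly. Their poses are not given: they have to be found in the camera images.
- case: Aluminium transport case, fixed, 230 (x) x 260 (y) x 52 high outside, walls and floor 5 thick. Origin: centre of its underside; x points away from the robot to the hinge, z up. A black divider, 4 thick, its top 35 above the bench, runs along x at y = +22: the larger compartment is on its -y side (inner x -110..110, y -125..20), the smaller on its +y side (y 24..125).
- case_lid (a joint): Hinge of the case's lid, rad: 0 = fully shut, flat on the case; grows as it opens upward (1.62 to 1.8 at the start, leaning just past upright; stop at 1.9). The lid is an aluminium plate 230 x 260 x 10, 0.3 kg, on a stiff hinge: it stays where it is left (0.5 N m to move). A black lip 70 wide and 12 deep stands out at the middle of its front edge.
- lid_hinge (a point): Middle of the hinge line, at the case's far top rim (case frame x 115, y 0, z 52.5), turning with the lid; the hinge line runs along the case's y. With the lid shut the plate reaches 230 from here to the robot.
- lid_edge (a point): Middle of the lid's free (front) edge on its outer face, 230 from the hinge line and 10 out from the underside.
- dock: Black charging dock of the lamp, fixed, 110 x 110 x 28 with two 8 high rails at y = +-48. Origin: centre of its underside.
- mat: Round flat black rubber mat, fixed, 130 across and 4 thick. Origin: centre of its underside.
- lamp: Round LED work lamp (lantern), 0.4 kg, 152 high, base 70 across, white body 60 across, black cap to height 104. Carrying handle above the cap: a straight bar 12 x 12 in section and 72 long along the lamp's y, its centre at height 146, on two uprights, 36 clear under the bar. Origin: centre of its underside, z up.
- driver1: LED driver: white plastic box 72 (x) x 30 (y) x 28 high, 0.12 kg, lying flat, grey plate and black terminals on top. Origin: centre of its underside. There are two or three; None if absent.
- driver2: LED driver: white plastic box 72 (x) x 30 (y) x 28 high, 0.12 kg, lying flat, grey plate and black terminals on top. Origin: centre of its underside. There are two or three; None if absent.
- driver3: LED driver: white plastic box 72 (x) x 30 (y) x 28 high, 0.12 kg, lying flat, grey plate and black terminals on top. Origin: centre of its underside. There are two or three; None if absent.
- standoff1: Stand-off: solid steel cylinder 30 across, 36 high, 0.08 kg, standing upright. Origin: centre of its underside, z along its axis. There are two or three; None if absent.
- standoff2: Stand-off: solid steel cylinder 30 across, 36 high, 0.08 kg, standing upright. Origin: centre of its underside, z along its axis. There are two or three; None if absent.
- standoff3: Stand-off: solid steel cylinder 30 across, 36 high, 0.08 kg, standing upright. Origin: centre of its underside, z along its axis. There are two or three; None if absent.
- mug: White mug, 80 across and 90 high, handle at its y; a bystander. Origin: centre of its underside.
- tape: Roll of brown tape, 100 across, 45 high, lying flat; a bystander. Origin: centre of its underside.
- screwdriver: Screwdriver lying on the bench; a bystander. Origin: under its middle.
Things that resemble listed ones, but are neither listed nor needed, are in the scene too. Leave any purple or red look-alike of the standoff2 alone.

How it is judged:
By the outcome, as a careful person would: the job done as asked, in the order asked, and still so for the second after the job is handed in, with the robot touching nothing.
Of driver1, driver2, driver3 only 2 to 3 are there at a start; the rules pass over those that are not, and their reading is None.
Of standoff1, standoff2, standoff3 only 2 to 3 are there at a start; the rules pass over those that are not, and their reading is None.
At some moment in a run one of driver1, driver2, driver3, standoff1, standoff2, standoff3 may be knocked a few centimetres aside while the robot is not near it.
It also fails if it takes over 210 s, if anything falls off the work surface, if the arm or the gripper's body presses on something with over 40 N, if the wrist force passes 120 N, or if a joint passes its speed limit or range.

## Working session

There is one attempt and no reset: what is moved stays moved. The work goes in short steps, Python scripts to look and compute and a tool call to move; the robot and the scene stay as the last step left them, time stands still between calls to the robot, and variables do not carry over. Pictures are saved under pics/ and viewed, at most 17 in all, crops included, and the job is handed in when it is done.

Besides the shell and the picture viewer there is one more tool, called after ">>>" as name(argument=value, ...), one argument or row to a line, values as JSON. servo_tool: Moves the arm, as the interface text tells. Its arguments: {"type":"object","properties":{"rows":{"type":"array"},"force":{"type":"number"}},"required":["rows"]}

```bash
mkdir -p pics; ls; cat > h.py <<'E'
import numpy as np, cv2
from rig import state, read_camera, job
from scipy.spatial.transform import Rotation as R
def ray(c,uv,z):
    p=cv2.undistortPoints(np.array(uv,float).reshape(-1,1,2),c["intrinsics"],np.array(c["distortion"]))[:,0]
    M=np.array(c["cam_to_world"]); d=np.c_[p,np.ones(len(p))]@M[:3,:3].T; o=M[:3,3]
    return o+d*((z-o[2])/d[:,2])[:,None]
def proj(c,P):
    M=np.linalg.inv(np.array(c["cam_to_world"])); P=np.array(P,float).reshape(-1,3)
    return cv2.projectPoints(P,cv2.Rodrigues(M[:3,:3])[0],M[:3,3],np.array(c["intrinsics"]),np.array(c["distortion"]))[0][:,0]
def Rt(s):
    q=s["eef_rot"]; return R.from_quat([q[1],q[2],q[3],q[0]]).as_matrix()
def shift(P,s=None):
    "tool-frame shift in mm to reach world TCP P"
    s=s or state(); return np.round(Rt(s).T@(np.array(P)-s["eef_pos"])*1000,1)
def save(c,n): cv2.imwrite(f"pics/{n}.png",cv2.cvtColor(c["frame"],cv2.COLOR_RGB2BGR))
E
python3 - <<'E'
from h import *
import pickle
for n in("top","side","wrist"):
    c=read_camera(n); save(c,n+"0"); pickle.dump(c,open(n+"0.pkl","wb")); print(n,np.round(c["cam_to_world"],3).tolist(),np.round(c["intrinsics"],0).tolist())
s=state(); print(s); print(Rt(s))
E
```

```text
pics
top [[-0.02, -0.993, 0.115, 0.339], [-1.0, 0.017, -0.024, 0.021], [0.022, -0.115, -0.993, 1.051], [0.0, 0.0, 0.0, 1.0]] [[440.0, 0.0, 322.0], [0.0, 440.0, 249.0], [0.0, 0.0, 1.0]]
side [[0.998, -0.051, 0.031, 0.426], [-0.054, -0.561, 0.826, -0.839], [-0.025, -0.827, -0.562, 0.663], [0.0, 0.0, 0.0, 1.0]] [[449.0, 0.0, 312.0], [0.0, 449.0, 235.0], [0.0, 0.0, 1.0]]
wrist [[0.395, -0.881, -0.258, 0.332], [-0.918, -0.38, -0.109, -0.592], [-0.002, 0.281, -0.96, 0.374], [0.0, 0.0, 0.0, 1.0]] [[336.0, 0.0, 325.0], [0.0, 336.0, 236.0], [0.0, 0.0, 1.0]]
{'t': 0.15, 'joints': array([ 1.13509978,  0.46930898, -0.04857856,  1.53340016,  0.02411074,
        1.14099394, -0.08234185]), 'joint_vel': array([ 0.0008291 , -0.00378717,  0.00036964, -0.0037434 ,  0.00013117,
       -0.00026341, -0.00084407]), 'joint_torque': array([ 3.34530050e-04, -5.10768127e+01, -4.64638369e-02, -2.37979639e+01,
        1.07421030e-02,  5.39489149e-03, -8.01857908e-06]), 'eef_pos': array([ 0.26690994, -0.61951343,  0.23047504]), 'eef_rot': array([-7.39516574e-04,  9.79388210e-01,  2.01985529e-01, -1.85120697e-04]), 'wrist_force': array([-0.64085236,  0.12252297,  0.09237774]), 'wrist_torque': array([-0.05028284, -0.01295374,  0.01776932]), 'grip_force': 0.0, 'opening': 0.9987384536215189}
[[ 9.18403624e-01  3.95644217e-01 -6.61353348e-04]
 [ 3.95644764e-01 -9.18402599e-01  1.37376422e-03]
 [-6.38667633e-05 -1.52333103e-03 -9.99998838e-01]]
```

View pics/top0.png

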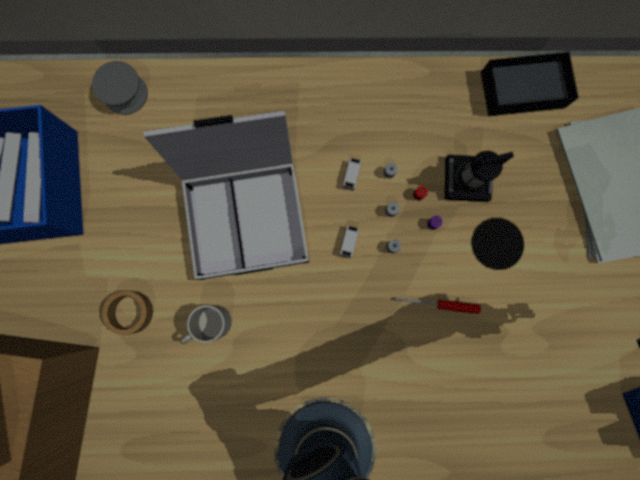

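View pics/side0.png

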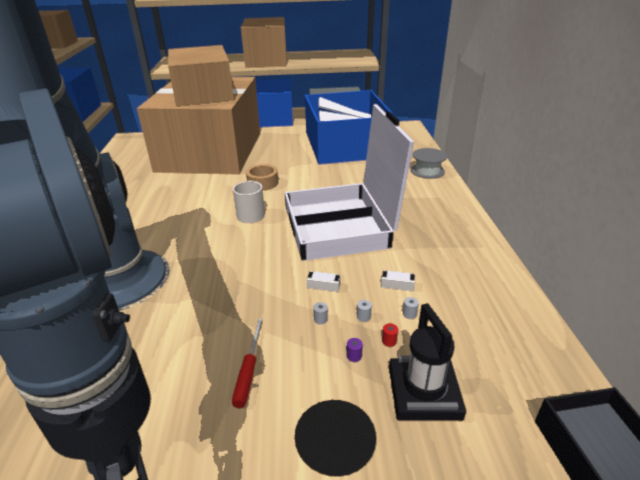

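The top view shows drivers at about (352,173) and (349,241), and three grey stand-offs at (390,170), (392,209) and (393,246). The red and purple decoys are at (421,193) and (435,222). The dock and lamp are near (470,178), the mat at (498,243) and the case at (246,222), with its lid open away from the robot. The side view agrees: 2 drivers and 3 stand-offs.

```bash
cat > seg.py <<'E'
from h import *
import sys
def seg(c,box):
    x0,y0,x1,y1=box; f=c["frame"][y0:y1,x0:x1]
    h=cv2.cvtColor(f,cv2.COLOR_RGB2HSV); m=((h[...,1]<75)).astype(np.uint8)
    n,l,st,ce=cv2.connectedComponentsWithStats(m,connectivity=8)
    out=[]
    for i in range(1,n):
        if st[i,4]<40: continue
        k=np.argwhere(l==i)[:,::-1].astype(np.float32)+[x0,y0]
        out.append((st[i,4],ce[i]+[x0,y0],cv2.minAreaRect(k.astype(np.float32))))
    return out
E
python3 - <<'E'
from seg import *
import pickle
t=pickle.load(open("top0.pkl","rb")); sd=pickle.load(open("side0.pkl","rb"))
for a,ce,r in seg(t,(325,140,540,285)):
    bp=cv2.boxPoints(r); 
    for z in(0.0,0.03):
        w=ray(t,bp,z); e=w[1]-w[0]; g=w[2]-w[1]
        print(a,np.round(ce),z,"c",np.round(w.mean(0)[:2],4),"L",np.round([np.linalg.norm(e),np.linalg.norm(g)],3),"ang",np.round(np.degrees([np.arctan2(e[1],e[0]),np.arctan2(g[1],g[0])]),1))
print("side")
for a,ce,r in seg(sd,(290,262,430,330)):
    print(a,np.round(ce),np.round(r[0]),np.round(ray(sd,[r[0]],.018)[0],3))
# mat
m=(cv2.cvtColor(t["frame"],cv2.COLOR_RGB2GRAY)<45).astype(np.uint8)
n,l,st,ce=cv2.connectedComponentsWithStats(m)
for i in range(1,n):
    if st[i,4]>150: print(st[i],np.round(ce[i]),np.round(ray(t,[ce[i]],.004)[0],3))
im=cv2.cvtColor(np.hstack([cv2.resize(t["frame"][100:285,135:320],None,fx=2.15,fy=3,interpolation=2),cv2.resize(t["frame"][140:280,430:540],None,fx=3.6,fy=555/140,interpolation=2)]),cv2.COLOR_RGB2BGR); print(im.shape)
cv2.imwrite("pics/crop.png",im)
E
```

```text
1218 [472. 176.] 0.0 c [ 0.6386 -0.3883] L [0.124 0.15 ] ang [ -8.  -95.8]
1218 [472. 176.] 0.03 c [ 0.63   -0.3766] L [0.12  0.146] ang [ -8.  -95.8]
422 [351. 174.] 0.0 c [ 0.6456 -0.0804] L [0.079 0.035] ang [ -15.1 -105.2]
422 [351. 174.] 0.03 c [ 0.6368 -0.0775] L [0.076 0.034] ang [ -15.1 -105.2]
168 [390. 170.] 0.0 c [ 0.6533 -0.1771] L [0.032 0.036] ang [-90.7 177.7]
168 [390. 170.] 0.03 c [ 0.6444 -0.1715] L [0.031 0.035] ang [-90.7 177.7]
168 [392. 209.] 0.0 c [ 0.5553 -0.177 ] L [0.034 0.035] ang [-90.8 177.7]
168 [392. 209.] 0.03 c [ 0.5492 -0.1714] L [0.033 0.034] ang [-90.8 177.7]
786 [496. 242.] 0.0 c [ 0.469  -0.4312] L [0.119 0.119] ang [ -57.9 -149.5]
786 [496. 242.] 0.03 c [ 0.4653 -0.4183] L [0.115 0.115] ang [ -57.9 -149.5]
437 [349. 241.] 0.0 c [ 0.4777 -0.0689] L [0.076 0.035] ang [ -15.3 -105.2]
437 [349. 241.] 0.03 c [ 0.4737 -0.0664] L [0.074 0.034] ang [ -15.3 -105.2]
46 [494. 236.] 0.0 c [ 0.4861 -0.4244] L [0.031 0.02 ] ang [ -58.1 -149.3]
46 [494. 236.] 0.03 c [ 0.4819 -0.4117] L [0.03 0.02] ang [ -58.1 -149.3]
165 [393. 246.] 0.0 c [ 0.4655 -0.176 ] L [
[... 377 characters left out ...]
17.] [423. 316.] [ 0.667 -0.2    0.018]
[    0    37   640    79 10951] [387.  57.] [ 0.947 -0.18   0.004]
[   0  106   83  138 6592] [ 46. 177.] [0.648 0.66  0.004]
[194 116  39  12 296] [213. 122.] [0.781 0.259 0.004]
[ 444  151   69   51 2403] [472. 175.] [ 0.636 -0.377  0.004]
[227 178  17  90 173] [236. 220.] [0.533 0.201 0.004]
[ 472  218   52   51 2062] [497. 243.] [ 0.466 -0.43   0.004]
[437 299  44  15 424] [458. 306.] [ 0.316 -0.326  0.004]
[   0  335   98  145 7557] [ 54. 406.] [0.108 0.615 0.004]
[622 386  18  54 519] [633. 406.] [ 0.074 -0.728  0.004]
[  0 390  11  76 414] [  3. 437.] [0.043 0.727 0.004]
[ 275  401   92   79 4600] [317. 449.] [-0.     0.017  0.004]
(555, 794, 3)
```

View pics/crop.png

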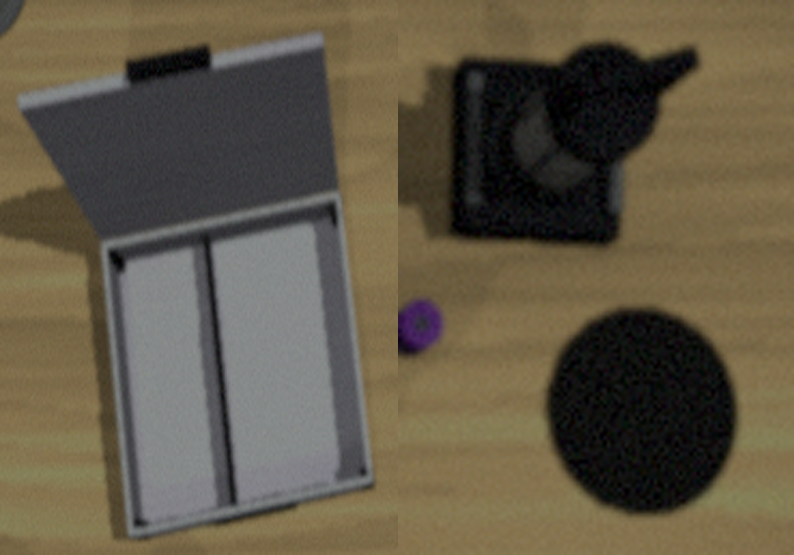

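The crop gives the rim corners of the case (yaw about +8.5°), the dock, and the lamp with its handle bar pointing up and to the right (its end near pixel (512,153)). I'll convert the case corners to world positions and work out the first moves.

```bash
python3 - <<'E'
from h import *
import pickle
t=pickle.load(open("top0.pkl","rb")); sd=pickle.load(open("side0.pkl","rb"))
w=ray(t,[(196.4,279),(308,262.3),(293.1,164.3),(182.9,181)],.052)
print(np.round(w,3)); 
d=lambda a,b:(np.linalg.norm(w[a]-w[b]),np.degrees(np.arctan2(*(w[b]-w[a])[1::-1])))
print(d(0,1),d(3,2),d(0,3),d(1,2),w.mean(0))
print("dock",ray(t,[(446.7,154.6),(445,200),(489.4,201.3)],.028).round(3))
# lid top edge (side view & top)
print("lid outer corners top@.28",ray(t,[(144,134),(286,113),(195,124),(232,120)],.28).round(3))
print("bar end",ray(t,[(512,153)],.150).round(3),"cap c",ray(t,[(487.5,165.5)],.104).round(3),"side bar",ray(sd,[(424,312),(448,352)],.15).round(3))
s=state(); print("s1 above",shift((.647,-.172,.10),s),shift((.647,-.172,.005),s))
E
```

```text
[[0.391 0.282 0.052]
 [0.424 0.03  0.052]
 [0.654 0.061 0.052]
 [0.618 0.316 0.052]]
(np.float64(0.25470167988430786), np.float64(-82.49018796005426)) (np.float64(0.2580915741247631), np.float64(-81.90462998882789)) (np.float64(0.22996880955702462), np.float64(8.527037429083554)) (np.float64(0.23257126735009692), np.float64(7.683795271813432)) [0.52182573 0.1722586  0.052     ]
dock [[ 0.682 -0.31   0.028]
 [ 0.57  -0.3    0.028]
 [ 0.565 -0.407  0.028]]
lid outer corners top@.28 [[0.643 0.321 0.28 ]
 [0.679 0.064 0.28 ]
 [0.66  0.229 0.28 ]
 [0.667 0.162 0.28 ]]
bar end [[ 0.643 -0.412  0.15 ]] cap c [[ 0.63  -0.376  0.104]] side bar [[ 0.622 -0.321  0.15 ]
 [ 0.635 -0.405  0.15 ]]
s1 above [ 526.1 -260.4  130.8] [ 526.1 -260.3  225.8]
```

>>> servo_tool(
  rows=[
    [526,-260,0,-75,-0.2],
    [526,-260,0,-75,-0.2],
    [526,-260,0,-75,-0.2],
    [526,-260,0,-75,-0.2],
    [526,-260,0,-75,-0.2],
    [526,-260,0,-75,-0.2],
    [526,-260,0,-75,-0.2],
    [526,-260,0,-75,-0.2],
    [526,-260,0,-75,-0.2],
    [526,-260,0,-75,-0.2],
    [526,-260,0,-75,-0.2],
    [526,-260,0,-75,-0.2],
    [526,-260,0,-75,-0.2],
    [526,-260,0,-75,-0.2],
    [526,-260,0,-75,-0.2],
    [526,-260,130,-75,-0.2],
    [526,-260,130,-75,-0.2],
    [526,-260,130,-75,-0.2],
    [526,-260,130,-75,-0.2],
    [526,-260,130,-75,-0.2],
  ],
  force=40,
)

```text
t: 1.82
eef_pos: [0.645, -0.173, 0.0983]
eef_rot: [-0.003, 0.654, 0.756, -0.002]
wrist_force: [0.2, -0.2, 1.2]
opening: 0.607
grip_force: 0.0
```

```bash
cat > chk.py <<'E'
from seg import *
def chk(*targets,z=.018,box=(325,140,430,285)):
    for n in("top","side"):
        c=read_camera(n)
        b=box if n=="top" else (290,262,430,330)
        print(n,[(int(a),np.round(ray(c,[r[0]],z)[0][:2],3).tolist()) for a,ce,r in seg(c,b)])
    s=state(); y=np.degrees(np.arctan2(*Rt(s)[1::-1,0])); print("pos",s["eef_pos"].round(4),"yaw",y.round(2),"t",round(s["t"],2),"open",round(s["opening"],3),"grip",round(s["grip_force"],1))
    for P in targets: print(P,shift(P,s))
E
python3 - <<'E'
from chk import *
chk((.647,-.172,.005),(.437,.236,.01),(.437,.236,.12))
c=read_camera("wrist"); save(c,"w1")
E
```

```text
top [(208, [0.708, -0.233]), (398, [0.646, -0.199]), (414, [0.64, -0.079]), (169, [0.552, -0.174]), (443, [0.475, -0.068]), (160, [0.463, -0.173])]
side [(725, [0.644, -0.07]), (616, [0.476, -0.072]), (315, [0.648, -0.172]), (307, [0.552, -0.172]), (307, [0.462, -0.172]), (215, [0.667, -0.2])]
pos [ 0.6488 -0.1732  0.1034] yaw 98.3 t 1.92 open 0.603 grip 0.0
(0.647, -0.172, 0.005) [ 1.5 -2.  98.4]
(0.437, 0.236, 0.01) [ 435.6 -150.9   92.6]
(0.437, 0.236, 0.12) [ 435.5 -150.5  -17.4]
```

View pics/w1.png

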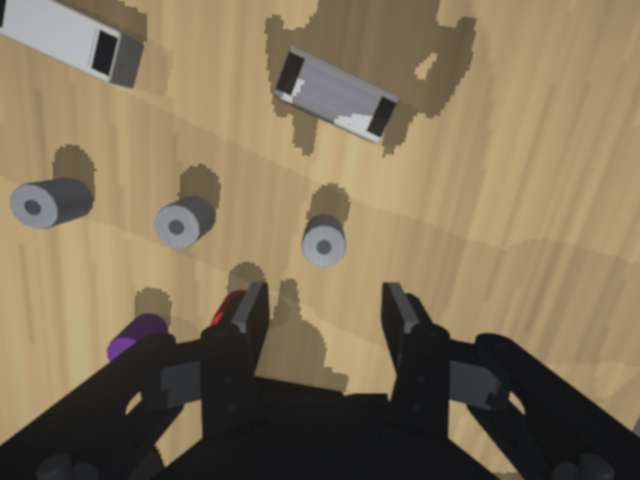

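The wrist view shows the stand-off at (323,243), centred between the fingers (columns 265 to 385). The red decoy at about (230,310) is out of the way.

>>> servo_tool(
  rows=[
    [1,-2,40,0,-0.2],
    [1,-2,80,0,-0.2],
    [1,-2,98,0,-0.2],
    [1,-2,98,0,-0.2],
    [1,-2,98,0,1],
    [1,-2,98,0,1],
    [1,-2,98,0,1],
    [1,-2,98,0,1],
    [1,-2,98,0,1],
    [1,-2,98,0,1],
    [1,-2,60,0,1],
    [1,-2,20,0,1],
    [1,-2,-17,0,1],
  ],
  force=40,
)

```text
t: 3.05
eef_pos: [0.6451, -0.1723, 0.1207]
eef_rot: [0.0, 0.654, 0.757, 0.0]
wrist_force: [1.0, -1.5, -1.0]
opening: 0.336
grip_force: 39.9
```

```bash
python3 - <<'E'
from h import *
s=state();print(s["eef_pos"],s["opening"],s["grip_force"])
for P in [(.437,.236,.12),(.437,.236,.011),(.551,-.172,.12)]: print(shift(P,s))
E
```

```text
[ 0.64513098 -0.17227021  0.12066162] 0.3364226750790448 39.862468242645264
[ 434.1 -146.9    0.5]
[ 434.1 -146.9  109.5]
[ 13.9 -93.1   0.6]
```

>>> servo_tool(
  rows=[
    [434,-147,0,0,1],
    [434,-147,0,0,1],
    [434,-147,0,0,1],
    [434,-147,0,0,1],
    [434,-147,0,0,1],
    [434,-147,0,0,1],
    [434,-147,0,0,1],
    [434,-147,0,0,1],
    [434,-147,0,0,1],
    [434,-147,0,0,1],
    [434,-147,0,0,1],
    [434,-147,0,0,1],
    [434,-147,0,0,1],
    [434,-147,40,0,1],
    [434,-147,75,0,1],
    [434,-147,100,0,1],
    [434,-147,109,0,1],
    [434,-147,109,0,1],
    [434,-147,109,0,-0.2],
    [434,-147,109,0,-0.2],
  ],
)

```text
t: 4.72
eef_pos: [0.4455, 0.2366, 0.012]
eef_rot: [0.003, 0.655, 0.755, 0.007]
wrist_force: [13.8, 1.2, -8.5]
opening: 0.59
grip_force: 6.0
```

```bash
python3 - <<'E'
from h import *
s=state();print(s["eef_pos"],s["opening"],s["grip_force"],s["wrist_force"])
for P in [(.437,.236,.12),(.551,-.172,.12),(.551,-.172,.005)]: print(shift(P,s))
E
```

```text
[0.44552142 0.23659048 0.01204138] 0.5903981712337965 5.968183586373925 [13.75439073  1.23426037 -8.52450752]
[   1.    -6.9 -108.1]
[-419.    48.2 -108.9]
[-419.4   46.5    6.1]
```

>>> servo_tool(
  rows=[
    [0,4,-20,0,-0.2],
    [0,4,-60,0,-0.2],
    [0,4,-108,0,-0.2],
    [-419,48,-108,0,-0.2],
    [-419,48,-108,0,-0.2],
    [-419,48,-108,0,-0.2],
    [-419,48,-108,0,-0.2],
    [-419,48,-108,0,-0.2],
    [-419,48,-108,0,-0.2],
    [-419,48,-108,0,-0.2],
    [-419,48,-108,0,-0.2],
    [-419,48,-108,0,-0.2],
    [-419,48,-108,0,-0.2],
    [-419,48,-108,0,-0.2],
    [-419,48,-108,0,-0.2],
    [-419,48,-108,0,-0.2],
  ],
)

```text
t: 6.05
eef_pos: [0.5447, -0.1728, 0.1177]
eef_rot: [0.0, 0.655, 0.756, 0.0]
wrist_force: [-1.0, 0.9, 0.2]
opening: 0.599
grip_force: 0.0
```

```bash
python3 - <<'E'
from chk import *
chk((.551,-.172,.005),(.551,-.172,.12),(.5017,.245,.12))
c=read_camera("top"); save(c,"t1"); cv2.imwrite("pics/t1c.png",cv2.resize(cv2.cvtColor(c["frame"][100:300,170:450],cv2.COLOR_RGB2BGR),None,fx=2.8,fy=2.8))
E
```

```text
top [(706, [0.642, -0.227]), (418, [0.64, -0.079]), (169, [0.552, -0.173]), (225, [0.535, -0.22]), (433, [0.477, -0.068]), (163, [0.463, -0.173])]
side [(120, [0.533, -0.036]), (66, [0.607, -0.033]), (613, [0.476, -0.073]), (611, [0.641, -0.084]), (307, [0.552, -0.172]), (308, [0.462, -0.172]), (209, [0.667, -0.2])]
pos [ 0.5448 -0.1704  0.1177] yaw 98.41 t 6.15 open 0.6 grip 0.0
(0.551, -0.172, 0.005) [ -2.5   5.9 112.7]
(0.551, -0.172, 0.12) [-2.5  5.9 -2.3]
(0.5017, 0.245, 0.12) [417.2  18.2  -2.1]
```

View pics/t1c.png

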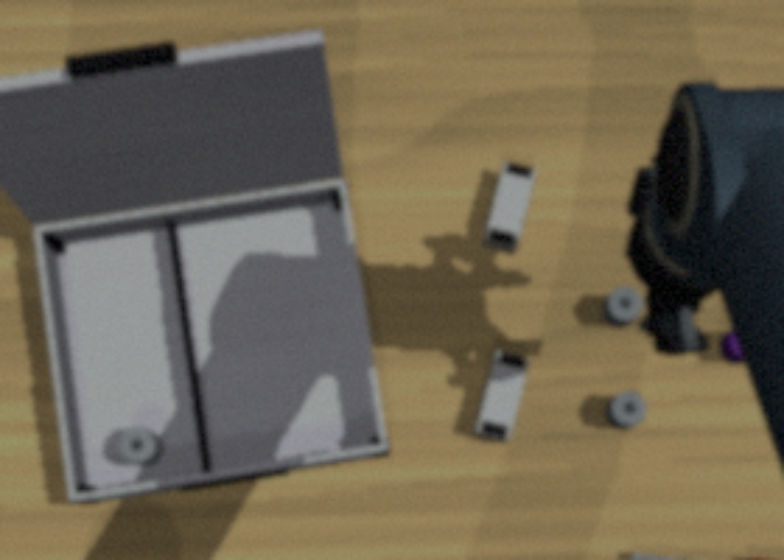

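The view shows the first stand-off upright in the small compartment at crop (140,445). The second stand-off is at (625,305). Next I'll pick it up.

>>> servo_tool(
  rows=[
    [-2,6,30,0,-0.2],
    [-2,6,70,0,-0.2],
    [-2,6,112,0,-0.2],
    [-2,6,112,0,-0.2],
    [-2,6,112,0,1],
    [-2,6,112,0,1],
    [-2,6,112,0,1],
    [-2,6,112,0,1],
    [-2,6,112,0,1],
    [-2,6,80,0,1],
    [-2,6,40,0,1],
    [-2,6,0,0,1],
    [417,18,-2,0,1],
    [417,18,-2,0,1],
    [417,18,-2,0,1],
    [417,18,-2,0,1],
    [417,18,-2,0,1],
    [417,18,-2,0,1],
    [417,18,-2,0,1],
    [417,18,-2,0,1],
  ],
)

```text
t: 7.87
eef_pos: [0.5123, 0.1599, 0.1201]
eef_rot: [0.001, 0.654, 0.756, 0.001]
wrist_force: [-0.0, 0.9, 0.5]
opening: 0.342
grip_force: 39.9
```

```bash
python3 - <<'E'
from h import *
s=state();print(s["eef_pos"],s["opening"],s["grip_force"],s["wrist_force"])
for P in [(.5017,.245,.12),(.5017,.245,.011),(.463,-.172,.12)]: print(shift(P,s))
E
```

```text
[0.5122545  0.15988556 0.12013678] 0.34175806786535895 39.91453170776367 [-0.00788302  0.87444538  0.4557908 ]
[85.7  1.8  0.1]
[ 85.8   1.6 109.1]
[-3.213e+02 -9.660e+01  1.000e-01]
```

>>> servo_tool(
  rows=[
    [86,2,0,0,1],
    [86,2,0,0,1],
    [86,2,0,0,1],
    [86,2,0,0,1],
    [86,2,40,0,1],
    [86,2,75,0,1],
    [86,2,100,0,1],
    [86,2,109,0,1],
    [86,2,109,0,1],
    [86,2,109,0,-0.2],
    [86,2,109,0,-0.2],
    [86,2,109,0,-0.2],
    [86,2,70,0,-0.2],
    [86,2,30,0,-0.2],
    [86,2,0,0,-0.2],
    [-321,-97,0,0,-0.2],
    [-321,-97,0,0,-0.2],
    [-321,-97,0,0,-0.2],
    [-321,-97,0,0,-0.2],
    [-321,-97,0,0,-0.2],
  ],
)

```text
t: 9.53
eef_pos: [0.4822, 0.0338, 0.1194]
eef_rot: [0.001, 0.654, 0.756, 0.0]
wrist_force: [0.0, -0.2, 0.2]
opening: 0.599
grip_force: 0.0
```

>>> servo_tool(
  rows=[
    [-210,-54,0,0,-0.2],
    [-210,-54,0,0,-0.2],
    [-210,-54,0,0,-0.2],
    [-210,-54,0,0,-0.2],
    [-210,-54,0,0,-0.2],
    [-210,-54,0,0,-0.2],
    [-210,-54,0,0,-0.2],
  ],
)

```text
t: 10.12
eef_pos: [0.4585, -0.184, 0.119]
eef_rot: [0.001, 0.657, 0.754, -0.001]
wrist_force: [-0.0, 0.9, 0.0]
opening: 0.601
grip_force: 0.0
```

```bash
python3 - <<'E'
from chk import *
chk((.463,-.172,.005),(.463,-.172,.12),(.566,.254,.12))
E
```

```text
top [(422, [0.64, -0.079]), (667, [0.531, -0.234]), (418, [0.476, -0.068]), (162, [0.463, -0.173]), (180, [0.425, -0.238])]
side [(862, [0.459, -0.057]), (613, [0.64, -0.084]), (308, [0.462, -0.172]), (212, [0.667, -0.2])]
pos [ 0.4595 -0.1791  0.1191] yaw 98.27 t 10.22 open 0.602 grip 0.0
(0.463, -0.172, 0.005) [  6.5   4.4 114.1]
(0.463, -0.172, 0.12) [ 6.5  4.5 -0.9]
(0.566, 0.254, 0.12) [413.2 167.7  -0.7]
```

>>> servo_tool(
  rows=[
    [6,4,30,0,-0.2],
    [6,4,70,0,-0.2],
    [6,4,113,0,-0.2],
    [6,4,113,0,-0.2],
    [6,4,113,0,1],
    [6,4,113,0,1],
    [6,4,113,0,1],
    [6,4,113,0,1],
    [6,4,113,0,1],
    [6,4,80,0,1],
    [6,4,40,0,1],
    [6,4,0,0,1],
    [413,168,0,0,1],
    [413,168,0,0,1],
    [413,168,0,0,1],
    [413,168,0,0,1],
    [413,168,0,0,1],
    [413,168,0,0,1],
    [413,168,0,0,1],
    [413,168,0,0,1],
  ],
)

```text
t: 11.88
eef_pos: [0.5417, 0.1527, 0.1202]
eef_rot: [0.001, 0.654, 0.756, 0.001]
wrist_force: [-0.2, -0.7, -1.7]
opening: 0.334
grip_force: 40.0
```

```bash
python3 - <<'E'
from h import *
s=state();print(s["eef_pos"],s["opening"],s["grip_force"],s["wrist_force"])
for P in [(.566,.254,.12),(.566,.254,.011),(.64,-.08,.12),(.476,-.069,.12)]: print(shift(P,s))
E
```

```text
[0.54167461 0.15272646 0.12022606] 0.33432244475784617 40.04597067832947 [-0.20426607 -0.6906342  -1.73966689]
[96.7 38.7  0.3]
[ 96.8  38.4 109.3]
[-244.5   63.8    0.5]
[-2.10e+02 -9.69e+01  1.00e-01]
```

>>> servo_tool(
  rows=[
    [97,39,0,0,1],
    [97,39,0,0,1],
    [97,39,0,0,1],
    [97,39,0,0,1],
    [97,39,40,0,1],
    [97,39,75,0,1],
    [97,39,100,0,1],
    [97,39,109,0,1],
    [97,39,109,0,1],
    [97,39,109,0,-0.2],
    [97,39,109,0,-0.2],
    [97,39,109,0,-0.2],
    [97,39,70,0,-0.2],
    [97,39,30,0,-0.2],
    [97,39,0,0,-0.2],
    [-210,-97,0,-66,-0.2],
    [-210,-97,0,-66,-0.2],
    [-210,-97,0,-66,-0.2],
    [-210,-97,0,-66,-0.2],
    [-210,-97,0,-66,-0.2],
  ],
)

```text
t: 13.55
eef_pos: [0.5094, 0.0505, 0.1193]
eef_rot: [0.001, 0.388, 0.922, -0.0]
wrist_force: [0.7, -1.2, -0.2]
opening: 0.601
grip_force: 0.0
```

```bash
python3 - <<'E'
from h import *
s=state();print(s["eef_pos"],s["opening"],np.degrees(np.arctan2(*Rt(s)[1::-1,0])))
for P in [(.476,-.069,.12)]: print(shift(P,s))
E
```

```text
[0.50935892 0.05051656 0.11926332] 0.6006508264765315 134.3440409130141
[ -62.2 -107.4   -0.7]
```

>>> servo_tool(
  rows=[
    [-62,-107,0,-30,-0.2],
    [-62,-107,0,-30,-0.2],
    [-62,-107,0,-30,-0.2],
    [-62,-107,0,-30,-0.2],
    [-62,-107,0,-30,-0.2],
    [-62,-107,0,-30,-0.2],
    [-62,-107,0,-30,-0.2],
  ],
)

```text
t: 14.13
eef_pos: [0.4763, -0.0665, 0.1192]
eef_rot: [0.0, 0.14, 0.99, -0.0]
wrist_force: [-0.5, -0.1, -0.8]
opening: 0.601
grip_force: 0.0
```

```bash
python3 - <<'E'
from chk import *
chk((.476,-.070,.005),(.476,-.070,.12),(.480,.1135,.12))
c=read_camera("wrist"); save(c,"w2")
E
```

```text
top [(1403, [0.571, -0.126]), (148, [0.528, -0.034]), (47, [0.454, -0.183]), (122, [0.401, -0.147])]
side [(613, [0.476, -0.072]), (612, [0.64, -0.084]), (208, [0.667, -0.2])]
pos [ 0.4764 -0.0658  0.1192] yaw 163.99 t 14.23 open 0.601 grip 0.0
(0.476, -0.07, 0.005) [ -0.7  -4.2 114.2]
(0.476, -0.07, 0.12) [-0.8 -4.2 -0.8]
(0.48, 0.1135, 0.12) [ 46.  173.3  -0.9]
```

View pics/w2.png

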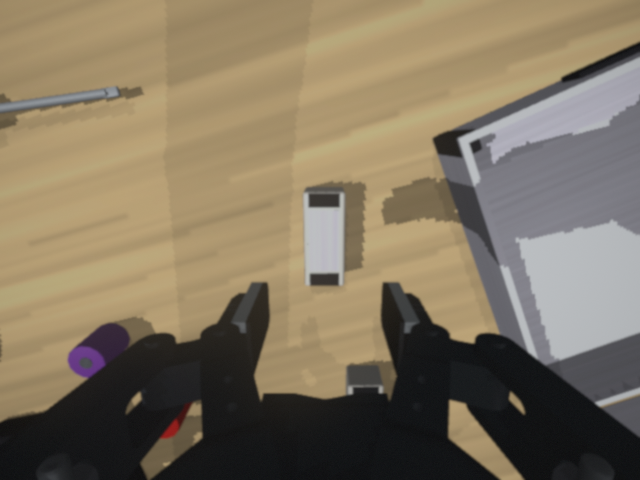

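The driver is upright in the image at column 324, centred between the fingers and aligned with the jaws. I'll pick it up and carry it, turning 66° back to the case yaw.

>>> servo_tool(
  rows=[
    [0,-1,40,0,-0.2],
    [0,-1,80,0,-0.2],
    [0,-1,115,0,-0.2],
    [0,-1,115,0,-0.2],
    [0,-1,115,0,1],
    [0,-1,115,0,1],
    [0,-1,115,0,1],
    [0,-1,115,0,1],
    [0,-1,115,0,1],
    [0,-1,80,0,1],
    [0,-1,40,0,1],
    [0,-1,0,0,1],
    [46,173,0,66,1],
    [46,173,0,66,1],
    [46,173,0,66,1],
    [46,173,0,66,1],
    [46,173,0,66,1],
    [46,173,0,66,1],
    [46,173,0,66,1],
    [46,173,0,66,1],
  ],
)

```text
t: 15.95
eef_pos: [0.4795, 0.1135, 0.1197]
eef_rot: [0.0, 0.584, 0.812, 0.0]
wrist_force: [-0.0, 1.0, -1.5]
opening: 0.335
grip_force: 41.7
```

```bash
python3 - <<'E'
from h import *
s=state();print(s["eef_pos"],s["opening"],s["grip_force"],s["wrist_force"],np.degrees(np.arctan2(*Rt(s)[1::-1,0])))
for P in [(.480,.1135,.12),(.64,-.08,.12)]: print(shift(P,s))
E
```

```text
[0.47953413 0.11347388 0.11965646] 0.3352131308531468 41.69855833053589 [-0.04126475  1.03169861 -1.49788646] 108.59624356809586
[-0.1  0.5 -0.3]
[-2.345e+02  9.040e+01 -2.000e-01]
```

>>> servo_tool(
  rows=[
    [0,0,0,10.5,1],
    [0,0,0,10.5,1],
    [0,0,40,10.5,1],
    [0,0,75,10.5,1],
    [0,0,100,10.5,1],
    [0,0,109,10.5,1],
    [0,0,109,10.5,1],
    [0,0,109,10.5,-0.2],
    [0,0,109,10.5,-0.2],
    [0,0,109,10.5,-0.2],
    [0,0,70,10.5,-0.2],
    [0,0,30,10.5,-0.2],
    [0,0,0,10.5,-0.2],
    [-234,90,0,-56,-0.2],
    [-234,90,0,-56,-0.2],
    [-234,90,0,-56,-0.2],
    [-234,90,0,-56,-0.2],
    [-234,90,0,-56,-0.2],
    [-234,90,0,-56,-0.2],
    [-234,90,0,-56,-0.2],
  ],
)

```text
t: 17.62
eef_pos: [0.645, -0.0904, 0.1189]
eef_rot: [0.003, 0.275, 0.961, -0.002]
wrist_force: [-0.3, -1.7, -0.7]
opening: 0.6
grip_force: 0.0
```

>>> servo_tool(
  rows=[
    [0,0,0,-16,-0.2],
    [0,0,0,-16,-0.2],
    [0,0,0,-16,-0.2],
  ],
)

```text
t: 17.87
eef_pos: [0.6405, -0.0804, 0.1192]
eef_rot: [0.0, 0.133, 0.991, 0.0]
wrist_force: [0.1, 0.3, -0.3]
opening: 0.602
grip_force: 0.0
```

```bash
python3 - <<'E'
from chk import *
chk((.64,-.08,.12),(.569,.126,.12))
c=read_camera("wrist"); save(c,"w3")
E
```

```text
top [(45, [0.716, -0.045]), (398, [0.69, -0.114]), (105, [0.668, -0.199]), (424, [0.64, -0.078]), (175, [0.592, -0.256])]
side [(617, [0.641, -0.083]), (211, [0.667, -0.2])]
pos [ 0.6405 -0.0802  0.1193] yaw 164.41 t 17.97 open 0.598 grip 0.0
(0.64, -0.08, 0.12) [ 0.5  0.  -0.7]
(0.569, 0.126, 0.12) [124.2 179.4  -0.7]
```

View pics/w3.png

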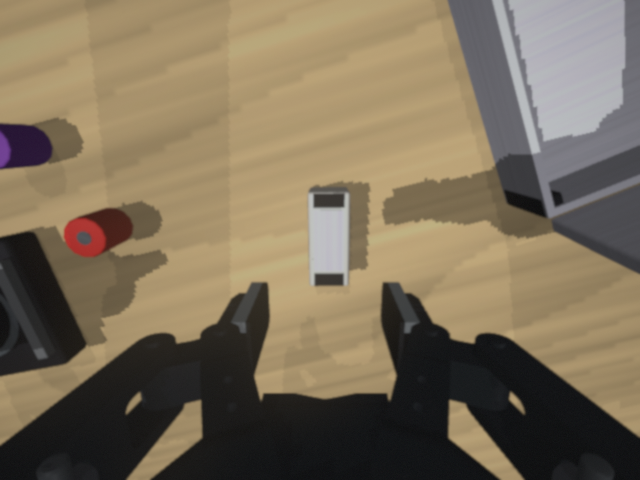

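The driver is aligned at column 329, about 3 mm right of the finger centre, so I'll shift +2 mm and pick it up.

>>> servo_tool(
  rows=[
    [0,2,40,0,-0.2],
    [0,2,80,0,-0.2],
    [0,2,115,0,-0.2],
    [0,2,115,0,-0.2],
    [0,2,115,0,1],
    [0,2,115,0,1],
    [0,2,115,0,1],
    [0,2,115,0,1],
    [0,2,115,0,1],
    [0,2,80,0,1],
    [0,2,40,0,1],
    [0,2,0,0,1],
    [124,179,0,66,1],
    [124,179,0,66,1],
    [124,179,0,66,1],
    [124,179,0,66,1],
    [124,179,0,66,1],
    [124,179,0,66,1],
    [124,179,0,66,1],
    [124,179,0,66,1],
  ],
)

```text
t: 19.68
eef_pos: [0.5682, 0.1278, 0.1197]
eef_rot: [0.0, 0.595, 0.804, 0.0]
wrist_force: [0.2, -0.8, -1.7]
opening: 0.341
grip_force: 42.3
```

```bash
python3 - <<'E'
from h import *
s=state();print(s["eef_pos"],s["opening"],s["grip_force"],s["wrist_force"],np.degrees(np.arctan2(*Rt(s)[1::-1,0])))
for P in [(.569,.126,.12),(.45,-.05,.30)]: print(shift(P,s))
E
```

```text
[0.56818595 0.12783208 0.11969331] 0.3411906957048867 42.25824952125549 [ 0.23735698 -0.75294445 -1.70664501] 107.02356599952347
[-2.   0.2 -0.3]
[-135.4 -164.9 -180.4]
```

>>> servo_tool(
  rows=[
    [-2,0,0,9,1],
    [-2,0,0,9,1],
    [-2,0,40,9,1],
    [-2,0,75,9,1],
    [-2,0,100,9,1],
    [-2,0,109,9,1],
    [-2,0,109,9,1],
    [-2,0,109,9,-0.2],
    [-2,0,109,9,-0.2],
    [-2,0,109,9,-0.2],
    [-2,0,70,9,-0.2],
    [-2,0,30,9,-0.2],
    [-2,0,0,9,0.5],
    [-200,0,-180,9,1],
    [-200,0,-180,9,1],
    [-200,0,-180,9,1],
    [-200,0,-180,9,1],
    [-200,0,-180,9,1],
    [-200,0,-180,9,1],
    [-200,0,-180,9,1],
  ],
)

```text
t: 21.35
eef_pos: [0.6301, -0.0709, 0.3036]
eef_rot: [0.004, 0.657, 0.753, 0.001]
wrist_force: [0.7, -0.6, 0.3]
opening: 0.006
grip_force: 0.0
```

```bash
python3 - <<'E'
from h import *
s=state();print(s["eef_pos"],s["opening"],np.degrees(np.arctan2(*Rt(s)[1::-1,0])))
a=read_camera("top")["frame"][80:300,140:480]; b=read_camera("side")["frame"][90:290,270:480]
a=cv2.resize(a,None,fx=1.3,fy=2.5); b=cv2.resize(b,(358,550)); im=np.hstack([a,b]);print(im.shape)
cv2.imwrite("pics/t2.png",im[...,::-1])
E
```

```text
[ 0.63014433 -0.07091326  0.30363973] 0.006308198590836003 97.78902647348346
(550, 800, 3)
```

View pics/t2.png

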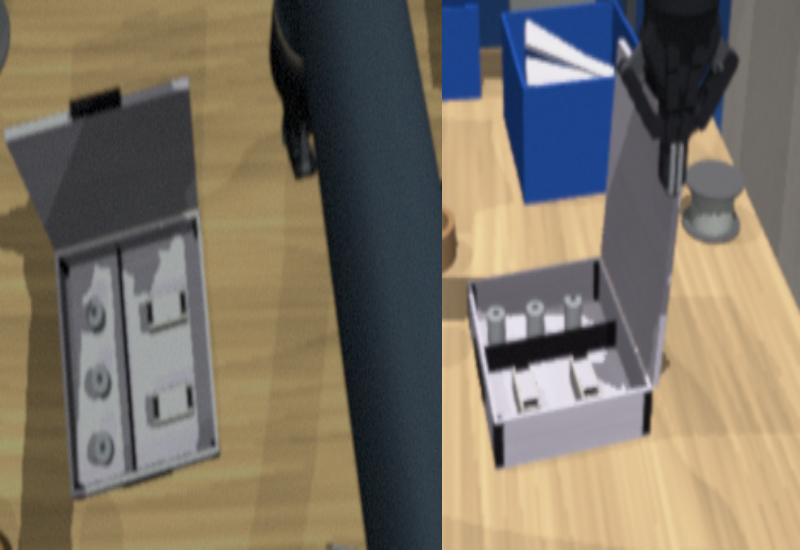

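All five items are in their compartments: stand-offs at left (95,315), (97,382), (100,447) and drivers at (165,310), (170,402). The lid is still upright. I'll move the shut fingers behind the lid, off the lip.

>>> servo_tool(
  rows=[
    [0,152,-20,0,1],
    [0,152,-20,0,1],
    [0,152,-20,0,1],
    [0,152,-20,0,1],
    [0,152,-20,0,1],
    [195,152,-20,0,1],
    [195,152,-20,0,1],
    [195,152,-20,0,1],
    [195,152,-20,0,1],
    [195,152,-20,0,1],
    [195,152,-20,0,1],
    [195,152,-20,0,1],
    [195,152,10,0,1],
    [195,152,30,0,1],
    [195,152,50,0,1],
    [195,152,69,0,1],
    [195,152,69,0,1],
    [195,152,69,0,1],
  ],
)

```text
t: 22.95
eef_pos: [0.75, 0.1478, 0.2284]
eef_rot: [-0.001, 0.655, 0.755, -0.002]
wrist_force: [-0.3, 0.0, 0.8]
opening: -0.004
grip_force: 0.0
```

```bash
cat > lid.py <<'E'
from h import *
def cs(p):
    d=np.array(p[:2])-[.522,.172]; a=np.radians(8.0); c,s=np.cos(a),np.sin(a)
    return np.array([c*d[0]+s*d[1],-s*d[0]+c*d[1],p[2]])
E
python3 - <<'E'
from lid import *
s=state(); print(cs(s["eef_pos"])*1000,s["wrist_force"],np.degrees(np.arctan2(*Rt(s)[1::-1,0])))
for th,r in zip(np.arange(1.75,-.01,-.125),np.linspace(185,215,15)):
    c,si=np.cos(th),np.sin(th); print(round(th,3),np.round([115-r*c+10*si+14*si,52.5+r*si+10*c-(3 if th<.3 else 0)],0))
c=read_camera("side"); save(c,"s3"); cv2.imwrite("pics/s3c.png",cv2.resize(c["frame"][60:280,250:500,::-1],None,fx=2.4,fy=2.4))
E
```

```text
[222.3775123  -55.69749185 228.41942202] [-0.28126519  0.03713812  0.78032914] 98.09802305994555
1.75 [172. 233.]
1.625 [149. 239.]
1.5 [126. 242.]
1.375 [101. 242.]
1.25 [ 77. 239.]
1.125 [ 52. 233.]
1.0 [ 28. 224.]
0.875 [  5. 212.]
0.75 [-17. 198.]
0.625 [-37. 180.]
0.5 [-55. 160.]
0.375 [-70. 138.]
0.25 [-83. 111.]
0.125 [-93.  86.]
0.0 [-100.   60.]
```

View pics/s3c.png

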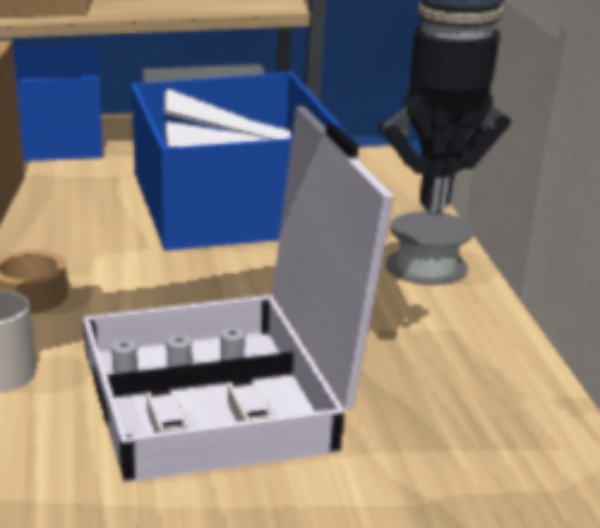

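The shut fingers are behind the lid with clear space, and the lid is at about 1.7 rad. I'll pull it slowly toward the robot.

>>> servo_tool(
  rows=[
    [0,-10,-24,0,1],
    [0,-25,-25,0,1],
    [0,-40,-26,0,1],
    [0,-48,-27,0,1],
    [0,-56,-28,0,1],
    [0,-64,-29,0,1],
    [0,-72,-29,0,1],
    [0,-80,-29,0,1],
    [0,-88,-29,0,1],
    [0,-96,-29,0,1],
    [0,-104,-29,0,1],
    [0,-112,-28,0,1],
    [0,-120,-28,0,1],
    [0,-128,-27,0,1],
    [0,-136,-25,0,1],
    [0,-144,-24,0,1],
    [0,-152,-22,0,1],
    [0,-160,-19,0,1],
    [0,-168,-16,0,1],
    [0,-174,-14,0,1],
  ],
)

```text
t: 24.67
eef_pos: [0.5773, 0.1246, 0.2436]
eef_rot: [-0.0, 0.655, 0.756, -0.0]
wrist_force: [2.3, 0.3, -0.1]
opening: -0.001
grip_force: 0.9
```

```bash
python3 - <<'E'
from lid import *
s=state(); print(cs(s["eef_pos"])*1000,s["wrist_force"])
c=read_camera("side"); cv2.imwrite("pics/s4c.png",cv2.resize(c["frame"][60:280,250:500,::-1],None,fx=2.4,fy=2.4))
E
```

```text
[ 48.21213803 -54.61824671 243.56976016] [ 2.30369527  0.31347065 -0.09970228]
```

View pics/s4c.png

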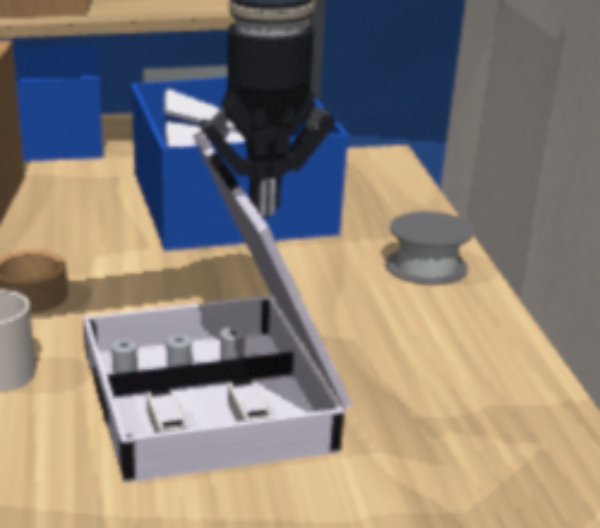

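The lid is at about 1.1 rad and following the fingers with a force of about 2 N. I'll keep going down the arc.

>>> servo_tool(
  rows=[
    [0,-8,4,0,1],
    [0,-16,8,0,1],
    [0,-24,13,0,1],
    [0,-32,17,0,1],
    [0,-40,22,0,1],
    [0,-47,27,0,1],
    [0,-54,32,0,1],
    [0,-61,37,0,1],
    [0,-68,43,0,1],
    [0,-74,49,0,1],
    [0,-81,55,0,1],
    [0,-87,62,0,1],
    [0,-93,69,0,1],
    [0,-99,75,0,1],
    [0,-104,82,0,1],
    [0,-109,90,0,1],
    [0,-114,97,0,1],
    [0,-119,105,0,1],
  ],
)

```text
t: 26.22
eef_pos: [0.4602, 0.1078, 0.1382]
eef_rot: [0.0, 0.655, 0.756, 0.0]
wrist_force: [1.7, 0.1, 0.0]
opening: -0.0
grip_force: 0.5
```

```bash
python3 - <<'E'
from lid import *
s=state(); print(cs(s["eef_pos"])*1000,s["wrist_force"])
E
```

```text
[-70.09700253 -54.94217483 138.21828714] [1.74612013 0.09978046 0.04908284]
```

>>> servo_tool(
  rows=[
    [0,-3,4,0,1],
    [0,-5,8,0,1],
    [0,-7,12,0,1],
    [0,-10,16,0,1],
    [0,-12,20,0,1],
    [0,-14,24,0,1],
    [0,-16,28,0,1],
    [0,-17,32,0,1],
    [0,-19,36,0,1],
    [0,-20,40,0,1],
    [0,-22,44,0,1],
    [0,-23,48,0,1],
    [0,-24,52,0,1],
    [0,-25,56,0,1],
    [0,-26,60,0,1],
    [0,-26,64,0,1],
    [0,-27,67,0,1],
    [0,-27,70,0,1],
    [0,-27,72,0,1],
  ],
)

```text
t: 27.8
eef_pos: [0.4334, 0.1039, 0.0664]
eef_rot: [-0.0, 0.655, 0.756, -0.001]
wrist_force: [-1.0, -0.2, 1.3]
opening: 0.004
grip_force: 0.4
```

```bash
python3 - <<'E'
from lid import *
s=state(); print(cs(s["eef_pos"])*1000,s["wrist_force"])
c=read_camera("side"); cv2.imwrite("pics/s5c.png",cv2.resize(c["frame"][60:280,250:500,::-1],None,fx=2.4,fy=2.4))
E
```

```text
[-97.20268193 -55.08724647  66.39962284] [-1.04758047 -0.19459052  1.26072079]
```

View pics/s5c.png

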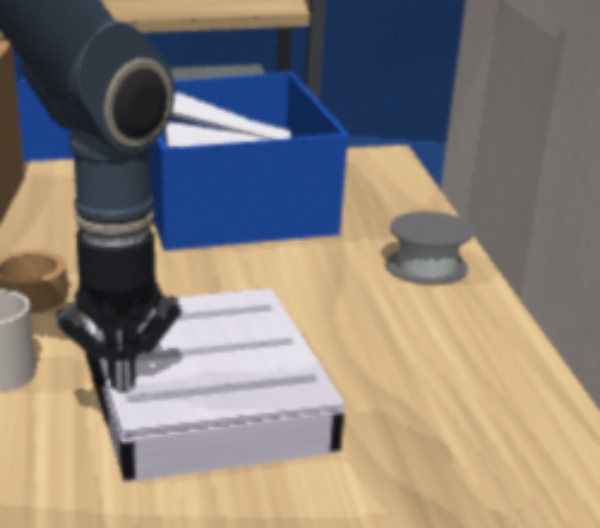

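The lid is nearly shut, with a small gap left at its front edge. I'll press down slowly in 1 mm steps.

>>> servo_tool(
  rows=[
    [0,0,1,0,1],
    [0,0,2,0,1],
    [0,0,3,0,1],
    [0,0,4,0,1],
    [0,0,4.5,0,1],
    [0,0,5,0,1],
    [0,0,5,0,1],
  ],
)

```text
t: 28.43
eef_pos: [0.434, 0.104, 0.0625]
eef_rot: [0.0, 0.655, 0.756, -0.0]
wrist_force: [-2.6, -1.5, 7.3]
opening: 0.001
grip_force: 4.0
```

>>> servo_tool(
  rows=[
    [0,0,1,0,1],
    [0,0,1.5,0,1],
    [0,0,2,0,1],
    [0,0,2,0,1],
  ],
)

```text
t: 28.77
eef_pos: [0.434, 0.104, 0.0622]
eef_rot: [0.001, 0.655, 0.756, -0.001]
wrist_force: [-8.7, -2.8, 28.4]
opening: 0.002
grip_force: 14.4
```

At 28 N the height no longer changes (0.062, the shut height), so the lid is fully shut. I'll lift off and re-measure the lamp handle with the dock height included.

>>> servo_tool(
  rows=[
    [0,0,-10,0,1],
    [0,0,-50,0,1],
    [0,0,-90,0,1],
    [0,0,-130,0,1],
    [0,0,-170,0,1],
    [0,0,-210,0,1],
    [0,0,-240,0,1],
    [0,0,-240,0,0.2],
    [0,0,-240,0,-0.2],
  ],
)

```text
t: 29.52
eef_pos: [0.4348, 0.1043, 0.3016]
eef_rot: [0.002, 0.655, 0.756, 0.002]
wrist_force: [0.0, -0.0, -0.3]
opening: 0.269
grip_force: 0.0
```

```bash
python3 - <<'E'
from h import *
import pickle
t=pickle.load(open("top0.pkl","rb")); sd=pickle.load(open("side0.pkl","rb"))
def dark(c,b,th):
    x0,y0,x1,y1=b; g=cv2.cvtColor(c["frame"][y0:y1,x0:x1],cv2.COLOR_RGB2GRAY); return g
# both-view triangulation of bar ends: try heights
print("top end",ray(t,[(512,153)],.175).round(3))
print("side ends",ray(sd,[(424,309),(448,350)],.180).round(3), "cap c", ray(t,[(487.5,165.5)],.13).round(3))
print("mat",ray(t,[(497.5,243)],.004).round(3))
s=state(); print(s["eef_pos"],s["wrist_force"])
im=np.hstack([cv2.resize(t["frame"][140:210,435:525],(450,500),interpolation=2),cv2.resize(sd["frame"][295:425,385:475],(346,500),interpolation=2)])
cv2.imwrite("pics/lamp.png",np.clip(im[...,::-1].astype(float)*1.6,0,255).astype(np.uint8))
E
```

```text
top end [[ 0.634 -0.4    0.175]]
side ends [[ 0.612 -0.345  0.18 ]
 [ 0.624 -0.427  0.18 ]] cap c [[ 0.622 -0.365  0.13 ]]
mat [[ 0.467 -0.43   0.004]]
[0.43484552 0.10426731 0.30161701] [ 0.03122216 -0.0122163  -0.27266722]
```

View pics/lamp.png

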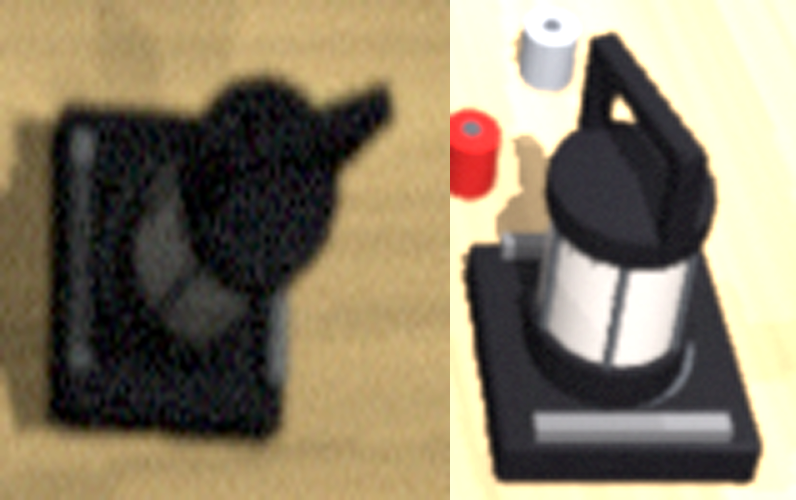

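The crop shows the bar running diagonally. In the side view its ends are at crop (607,40) and (697,160), which are original pixels (426,305) and (449,337). In the top view its end is at about (512,153).

```bash
python3 - <<'E'
from h import *
import pickle
t=pickle.load(open("top0.pkl","rb")); sd=pickle.load(open("side0.pkl","rb"))
w=ray(sd,[(425.9,305.4),(449.3,336.6)],.178); print("side",w.round(3),np.linalg.norm(w[1]-w[0]),np.degrees(np.arctan2(*(w[1]-w[0])[1::-1])),w.mean(0))
a=ray(t,[(512.5,153)],.178);print(a)
print("top dir",ray(t,[(495,161),(512.5,153)],.178).round(3))
print("base/cap",ray(t,[(435+262/5,140+180*.14)],.132), "cap top px side", ray(sd,[(385+180/3.84,295+190/3.846)],.132))
s=state()
for P in [(.64,-.36,.30),(.467,-.43,.2)]: print(shift(P,s))
E
```

```text
side [[ 0.618 -0.335  0.178]
 [ 0.634 -0.401  0.178]] 0.06781971832015965 -76.17983532912943 [ 0.625723   -0.36783506  0.178     ]
[[ 0.63318285 -0.39950424  0.178     ]]
top dir [[ 0.616 -0.362  0.178]
 [ 0.633 -0.4    0.178]]
base/cap [[ 0.62188566 -0.36434693  0.132     ]] cap top px side [[ 0.62227261 -0.37282529  0.132     ]]
[-488.7  137.2    2.6]
[-533.4  -44.4  101.8]
```

>>> servo_tool(
  rows=[
    [-493,121,0,-10,-0.2],
    [-493,121,0,-10,-0.2],
    [-493,121,0,-10,-0.2],
    [-493,121,0,-10,-0.2],
    [-493,121,0,-10,-0.2],
    [-493,121,0,-10,-0.2],
    [-493,121,0,-10,-0.2],
    [-493,121,0,-10,-0.2],
    [-493,121,0,-10,-0.2],
    [-493,121,0,-10,-0.2],
    [-493,121,0,-10,-0.2],
    [-493,121,0,-10,-0.2],
    [-493,121,0,-10,-0.2],
    [-493,121,0,-10,-0.2],
    [-493,121,0,-10,-0.2],
  ],
)

```text
t: 30.77
eef_pos: [0.6232, -0.3665, 0.2967]
eef_rot: [-0.002, 0.587, 0.81, 0.0]
wrist_force: [-0.3, 0.5, -0.9]
opening: 0.601
grip_force: 0.0
```

```bash
python3 - <<'E'
from h import *
c=read_camera("wrist"); save(c,"w4"); s=state()
print(s["eef_pos"],np.degrees(np.arctan2(*Rt(s)[1::-1,0])),s["opening"]); print(shift((.625,-.367,.155),s)); print(proj(c,[(.625,-.367,.18),(.635,-.399,.18),(.614,-.334,.18)]))
im=cv2.convertScaleAbs(c["frame"][...,::-1],alpha=1.8,beta=20); cv2.imwrite("pics/w4b.png",im)
E
```

```text
[ 0.62358154 -0.3649408   0.2978521 ] 108.273286834177 0.5995414102864107
[ -2.9   0.9 142.8]
[[327.96862553 231.98226424]
 [327.31323217 270.90415608]
 [327.85155022 188.66107463]]
```

View pics/w4b.png

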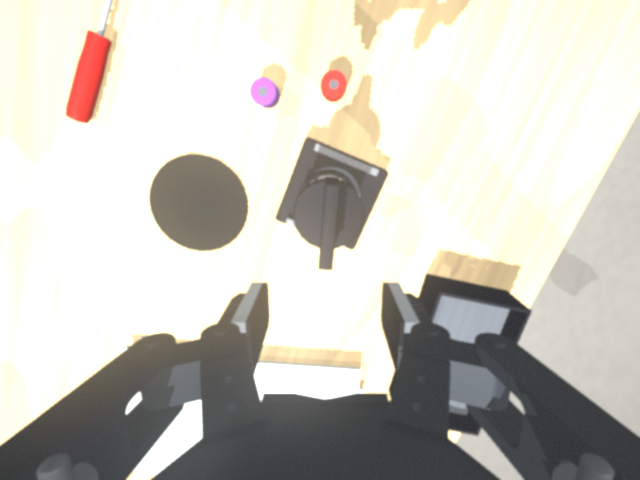

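The wrist view shows the bar from (334,182) to (326,268), tilted about 5° clockwise and within 6 mm of the prediction. The mat is at (199,202). I'll descend, grip and lift.

>>> servo_tool(
  rows=[
    [1,2.5,30,5,-0.2],
    [1,2.5,60,5,-0.2],
    [1,2.5,90,5,-0.2],
    [1,2.5,115,5,-0.2],
    [1,2.5,132,5,-0.2],
    [1,2.5,142,5,-0.2],
    [1,2.5,142,5,-0.2],
    [1,2.5,142,5,1],
    [1,2.5,142,5,1],
    [1,2.5,142,5,1],
    [1,2.5,142,5,1],
    [1,2.5,142,5,1],
    [1,2.5,142,5,1],
    [1,2.5,142,5,1],
    [1,2.5,142,5,1],
  ],
  force=70,
)

```text
t: 32.07
eef_pos: [0.6264, -0.3655, 0.16]
eef_rot: [0.001, 0.621, 0.783, 0.0]
wrist_force: [-3.7, 0.8, 6.7]
opening: 0.121
grip_force: 69.8
```

```bash
python3 - <<'E'
from h import *
s=state()
print(s["eef_pos"],np.degrees(np.arctan2(*Rt(s)[1::-1,0])),s["opening"]*85,s["grip_force"],s["wrist_force"])
E
```

```text
[ 0.62636232 -0.36547493  0.16003179] 103.15721436039884 10.274856119895066 69.83197331428528 [-3.7250965   0.79568298  6.67367556]
```

>>> servo_tool(
  rows=[
    [0,0,-5,0,1],
    [0,0,-12,0,1],
    [0,0,-20,0,1],
    [0,0,-30,0,1],
    [0,0,-40,0,1],
    [0,0,-50,0,1],
    [0,0,-60,0,1],
    [0,0,-60,0,1],
  ],
)

```text
t: 32.73
eef_pos: [0.6274, -0.3656, 0.2215]
eef_rot: [0.003, 0.621, 0.784, 0.001]
wrist_force: [1.1, -1.1, -3.3]
opening: 0.122
grip_force: 68.5
```

```bash
python3 - <<'E'
from h import *
s=state(); c=read_camera("side"); t=read_camera("top")
print(s["eef_pos"],s["opening"]*85,s["grip_force"],s["wrist_force"]); print(shift((.467,-.43,.22),s))
cv2.imwrite("pics/s6.png",cv2.resize(c["frame"][200:480,280:560,::-1],None,fx=2,fy=2))
# mat circle from top view
g=(cv2.cvtColor(t["frame"],cv2.COLOR_RGB2GRAY)<45).astype(np.uint8)
n,l,st,ce=cv2.connectedComponentsWithStats(g)
m=(cv2.cvtColor(c["frame"],cv2.COLOR_RGB2GRAY)<45).astype(np.uint8); 
n2,l2,st2,ce2=cv2.connectedComponentsWithStats(m)
i=l2[437,335]; k=np.argwhere(l2==i)[:,::-1].astype(np.float32); print(st2[i]); w=ray(c,k,.004); print("mat side",w.mean(0),np.ptp(w,0))
E
```

```text
[ 0.62735121 -0.36556019  0.22145918] 10.407637241284128 68.51175427436829 [ 1.07793632 -1.11211218 -3.33183888]
[ -26.2 -170.8    0.8]
[ 296  401   79   74 4631]
mat side [ 0.46743382 -0.43564919  0.004     ] [0.12358453 0.12398531 0.        ]
```

View pics/s6.png

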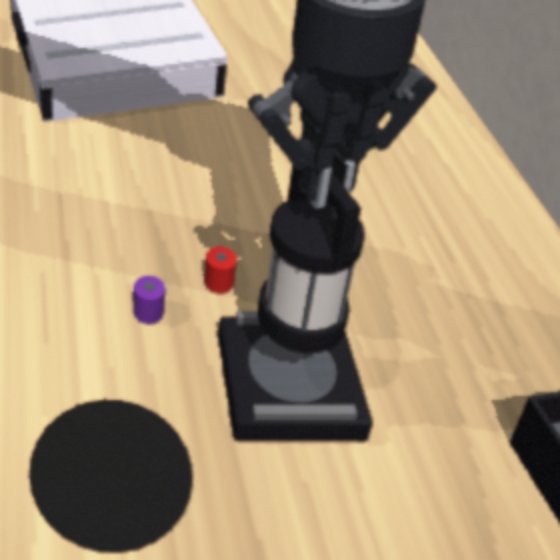

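The lamp hangs upright in the gripper, clear of the dock. Both views put the mat centre at (0.467,-0.433). I'll carry the lamp over and lower it.

>>> servo_tool(
  rows=[
    [-3,-15,0,0,1],
    [-6,-38,0,0,1],
    [-11,-65,0,0,1],
    [-16,-92,0,0,1],
    [-20,-119,0,0,1],
    [-25,-146,0,0,1],
    [-28,-163,0,0,1],
    [-29,-171,0,0,1],
    [-29,-171,0,0,1],
    [-29,-171,15,0,1],
    [-29,-171,30,0,1],
    [-29,-171,45,0,1],
    [-29,-171,58,0,1],
    [-29,-171,68,0,1],
    [-29,-171,75,0,1],
    [-29,-171,78,0,1],
    [-29,-171,80,0,1],
    [-29,-171,81,0,1],
  ],
)

```text
t: 34.33
eef_pos: [0.4665, -0.4324, 0.1372]
eef_rot: [0.0, 0.621, 0.784, 0.0]
wrist_force: [-0.9, -0.2, -5.1]
opening: 0.124
grip_force: 68.5
```

>>> servo_tool(
  rows=[
    [0,0,1,0,1],
    [0,0,2,0,1],
    [0,0,3,0,1],
    [0,0,3,0,1],
  ],
)

```text
t: 34.67
eef_pos: [0.4667, -0.433, 0.1361]
eef_rot: [0.001, 0.621, 0.783, -0.0]
wrist_force: [-2.2, 1.3, 4.9]
opening: 0.123
grip_force: 69.7
```

```bash
python3 - <<'E'
from h import *
s=state(); c=read_camera("side")
print(s["eef_pos"],s["opening"]*85,s["grip_force"],s["wrist_force"])
cv2.imwrite("pics/s7.png",cv2.resize(c["frame"][260:480,250:500,::-1],None,fx=2.4,fy=2.4))
E
```

```text
[ 0.46667473 -0.43297764  0.13606528] 10.460985244392676 69.66853380203247 [-2.20528403  1.25911634  4.93393587]
```

View pics/s7.png

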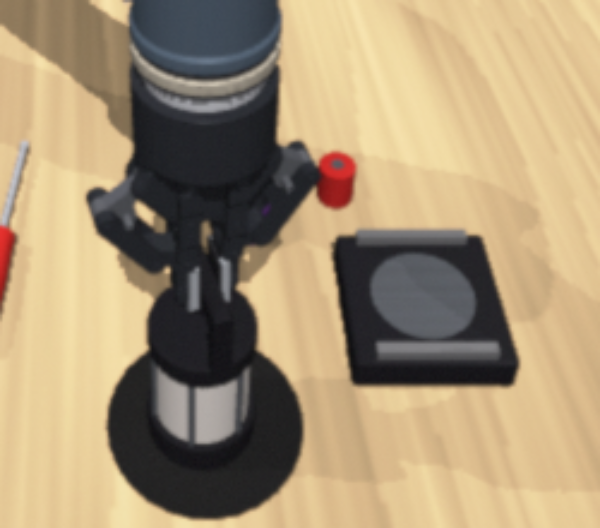

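The lamp's whole base is inside the mat and upright, and the sign of the force has flipped, so the mat carries the weight. I'll release and retreat upward.

>>> servo_tool(
  rows=[
    [0,0,0,0,0.5],
    [0,0,0,0,0.2],
    [0,0,0,0,-0.2],
    [0,0,0,0,-0.2],
    [0,0,0,0,-0.2],
    [0,0,-15,0,-0.2],
    [0,0,-40,0,-0.2],
    [0,0,-75,0,-0.2],
    [0,0,-110,0,-0.2],
    [0,0,-150,0,-0.2],
    [0,0,-180,0,-0.2],
    [0,0,-180,0,-0.2],
    [150,100,-180,0,-0.2],
    [150,100,-180,0,-0.2],
    [150,100,-180,0,-0.2],
    [150,100,-180,0,-0.2],
    [150,100,-180,0,-0.2],
    [150,100,-180,0,-0.2],
  ],
)

```text
t: 36.22
eef_pos: [0.5314, -0.2573, 0.3141]
eef_rot: [-0.0, 0.617, 0.787, 0.001]
wrist_force: [0.6, -0.1, 0.1]
opening: 0.6
grip_force: 0.0
```

```bash
python3 - <<'E'
from h import *
s=state(); c=read_camera("side"); save(c,"fin"); print(s["eef_pos"],s["wrist_force"],s["t"])
E
```

```text
[ 0.53136085 -0.25726364  0.31412528] [ 0.58146476 -0.14947738  0.06913531] 36.2167
```

View pics/fin.png

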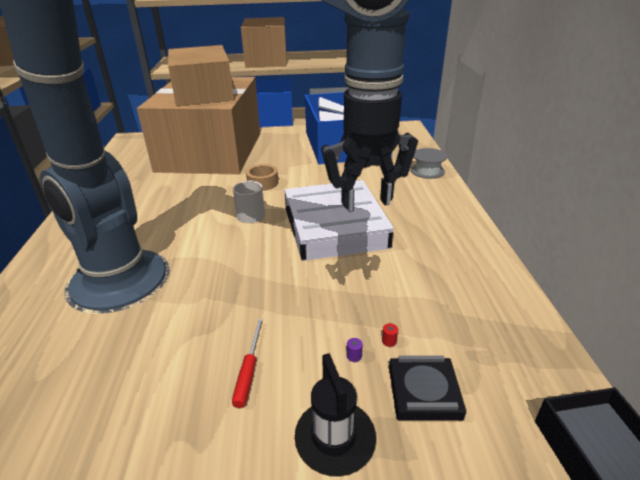

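The final view shows the lid shut at (340,215), the lamp upright on the mat at (333,430), and the mug, tape and screwdriver in their places. I'll hand the job in.

```bash
python3 -c "
from rig import job
print(job.finish_job())"
```

```text
the job is handed in; nothing more can be done
None
```

I handed the job in: two drivers are in the larger compartment, three stand-offs in the smaller one, the lid is fully shut, and the lamp stands upright with its whole base on the mat; I left the mug, tape roll and screwdriver alone.

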